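Drop the tube rotor home on its drive bar

ROBOT

A 7-joint arm with a two-finger parallel gripper is mounted at the origin on a cart in front of the work surface, level with it; the furniture and walls round the work are solid. World frame = base frame: x ahead of the robot, y to its left, z up, the work surface at z = 0. Lengths are in mm, angles in rad, forces in N, time in s.
With the tool pointing down it reaches from about 400 to 850 mm from the base axis. Payload 4.5 kg.
Tool frame: the origin (TCP) lies at the very end of the fingers, on their centre line; the grasp point (between the pads) lies 19 mm behind it; z points along the fingers, x is the direction in which the jaws open and shut, and the axes are right-handed (so a half turn about z gives the same grasp; the last joint's range is limited). The gripper opens to 88 mm and grips with 3 to 60 N. Pads are 18 mm wide; open, the fingers measure 123 mm over their backs; the gripper's body (75 mm by 187 mm) begins 45 mm behind the grasp point.
Start: joints at [-1.198, 0.689, -0.195, 1.565, 0.157, 0.902, -0.215], TCP at [207.704, 589.502, 238.743] pointing down, gripper open.
Joint ranges: [-3.01, 3.01], [-0.46, 2.08], [-1.47, 1.51], [0.13, 2.56], [-1, 4.14], [0.04, 2.09], [-2.66, 2.66]. Speed limits (rad/s): [2.57, 2.57, 3.14, 3.14, 3.14, 3.14, 3.14].

INTERFACE

Orientations are given as a rotation vector (axis times angle).
In Python, from bench import manip gives the robot as it stands.
- The arm moves only by the tool play_rows, never from a script. Its argument "deltas" is a list of rows, each an object with "jaw": the opening in per cent of the stroke, from 0 (shut) to 100 (fully open); "translation": the shift along the tool's x, y, z in m, a list of three; "twist": the turn, a rotation vector about the tool's x, y, z in degrees, a list of three. A call has exactly 8 rows; each row shifts and turns the commanded pose from where the row before left it, along the tool's axes as they then stand; what a row does not reach is not made up. A row lasts 1/12 s, in which the tool goes at most 41.7 mm and 7.16 degrees, less where a joint would pass 70% of its speed; a pose out of reach is approached as far as the arm can. A call is refused whole if a number of a shift passes 0.0417 or a number of a turn 7.16, either way. A call with a gripper value outside its range is refused whole. The fingers move at their own pace and stop on an object; "squeeze" is the grip in N (left out, the last holds). Time passes only in rows, so rows that do not move let the fingers close, or fill a call up. It gives the time, the measured TCP pose, the force and the opening at its end, in the units of the state.
- manip.state(): the state, without advancing time (a new reading comes with each control period).
- manip.get_image(name): name is "scene" or "top"; returns (picture, depth): 480x640x3 uint8, red, green, blue; 480x640 float32, mm along the optical axis (not along the pixel's ray), 0 where there is no reading.
- manip.camera_info(name): a dict with "fx", "fy", "cx", "cy" (pixels), "k1" (the pictures are not rectified: a ray, as slopes to the right and down, at radius r is drawn at 1 + k1 r^2 times it, then the intrinsics apply), "T" (4x4, takes a point from camera to world coordinates). Camera axes: x right, y down, z forward; pixel columns grow to the right and rows downward; lengths in mm; the calibration is good to about 2 mm. A picture is of the moment at which its call begins. camera_info takes no time and is no camera call.
- manip.job_done(): hands the job in, once; it reports no verdict.
The state is a dict: "t": time; "joints": joint angles; "qd": joint speeds; "joint_efforts": joint torques, N m; "eef_pos": TCP position; "ee_rot": TCP orientation; "contact_force": force on the tool from outside, world axes, zero at the start; "moment": the same for the moment, N m; "opening": finger opening in mm.
Only numpy, scipy, OpenCV 4.12 (cv2) and the standard library are available. Lean on these libraries where they do the work, as an engineer would, in place of code of your own. Each camera call takes 0.05 s, during which the arm holds its last target.

TASK

Two small bench spin units stand on the worktop. On one of them the tube rotor has been put on crooked: it stands proud, resting on top of the drive bar, with its grip bar askew to the housing. Press down on that rotor and turn it by its grip bar until it drops fully home, then let go; leave the rotor on the other unit, which is already home, where it is.

Things in the scene. Friction and masses are not known exactly. Their poses are not given: they have to be found in the camera images.
- rotor_1_grip (a point): Proud rotor, loose, on drive_1. Aluminium disc 92 mm wide, 8 dark tube places; upright grey grip bar 20 (x) by 50 (y) by 46 mm tall. Above its underside: disc 14-24 mm, hub (40 mm wide) to 39, bar 38-84. Point: on its axis, 60 mm above the underside, 24 below the bar's top; y along the bar, z up; 72 mm above drive_1_top when proud, 60 when home. Slot below: 20 mm wide, along y.
- drive_1_top (a point): Fixed white housing under rotor_1: 106 (x) by 150 (y) by 42 mm tall, dial on its -x front. Point: spindle axis at the top face, z up. Hidden by the rotor: spindle 16 mm wide, 34 tall, rotor has 3.5 mm play on it; drive bar 12 (x) by 40 (y) by 12 mm tall. Rotor drops 12 mm when its grip bar is parallel to the long side (y), either way round, within 10 degrees; at first 35 to 90 off.
- rotor_2_grip (a point): The same point on the second rotor, alike in all but that it is already home on drive_2, its grip bar parallel to that housing's long side. Not to be disturbed.
- drive_2_top (a point): The same point on the second housing, fixed and identical to drive_1, under the rotor that is already home. Between the two units, at y = -0.15, a fixed tap 0.42 m tall reaches forward over the sink to about x = 0.55: swing past on the robot's side of it (x under 0.45) or higher.
Not all that is in view belongs to the job. What is shaped like the part that bears rotor_1_grip but purple is not meant.

How it is judged (in metres and radians):
At the end, for the whole second after the job is handed in: The rotor that stood proud is down on its housing (within 4 mm of fully home), level within 5 degrees, on its spindle within 10 mm, with its grip bar parallel to the housing's long side within 15 degrees (z of rotor_1_grip in the frame of drive_1_top below 0.064 m and horizontal distance between rotor_1_grip and drive_1_top below 0.01 m and angle between the y axis of rotor_1_grip and the y axis of drive_1_top, either way round below 0.26 rad and angle between rotor_1_grip's own z axis and vertical below 0.09 rad); the robot touches nothing.
It fails at once if the rotor that was already home is moved by more than 15 mm (distance of rotor_2_grip from where it was at the start of the episode above 0.015 m).
It also fails if it takes over 32 s, if anything falls off the work surface, if the arm or the gripper's body presses on something with over 40 N, if the wrist force passes 120 N, or if a joint passes its speed limit or range.

## Working session

There is one attempt and no reset: what is moved stays moved. The work goes in short steps, Python scripts to look and compute and a tool call to move; the robot and the scene stay as the last step left them, time stands still between calls to the robot, and variables do not carry over. Pictures are saved under pics/ and viewed, and the job is handed in when it is done.

Besides the shell and the picture viewer there is one more tool, called after "Call:" by a JSON object that holds its "api" and its "payload". play_rows: Moves the arm, as the interface text tells. Its arguments: {"type":"object","properties":{"deltas":{"type":"array","items":{"type":"object","properties":{"jaw":{"type":"number"},"translation":{"type":"array","items":{"type":"number"}},"twist":{"type":"array","items":{"type":"number"}}}}},"squeeze":{"type":"number"}},"required":["deltas"]}

```bash
mkdir -p pics; ls
python3 - <<'E'
from bench import manip
import cv2, numpy as np
print(manip.state())
for n in ("scene","top"):
    im,d=manip.get_image(n); cv2.imwrite(f"pics/{n}0.png",im[:,:,::-1]); np.savez(f"{n}0.npz",im=im,d=d)
    print(n,manip.camera_info(n))
E
```

```text
pics
{'t': 0.0, 'joints': array([-1.19820225,  0.68998354, -0.19449423,  1.56634735,  0.15732121,
        0.90248227, -0.21509719]), 'qd': array([ 0.00065461, -0.00119978,  0.0008179 , -0.00278367, -0.00056844,
        0.00039455,  0.00077505]), 'joint_efforts': array([-2.96724447e-04, -5.27573526e+01, -1.26654200e+00, -1.53425539e+01,
       -5.25354152e-02,  6.86949308e-03,  1.72682949e-04]), 'eef_pos': array([207.57088313, 588.85695848, 237.9089211 ]), 'ee_rot': array([ 2.56311021e+00,  1.81456257e+00, -2.18905634e-03]), 'contact_force': array([-0.20080448, -0.27425082, -0.44995306]), 'moment': array([-0.05510777, -0.04490903,  0.00433241]), 'opening': 88.46897840289667}
scene {'fx': 562.2754541426701, 'fy': 562.2754541426701, 'cx': 323.5043396339415, 'cy': 249.34278747250215, 'k1': -0.11446603971033409, 'T': array([[-8.84504974e-01,  4.03983398e-01, -2.33341736e-01,
         8.50404406e+02],
       [ 4.66316578e-01,  7.50414442e-01, -4.68430373e-01,
         5.68323728e+02],
       [-1.41350846e-02, -5.23140114e-01, -8.52129462e-01,
         1.42296498e+03],
       [ 0.00000000e+00,  0.00000000e+00,  0.00000000e+00,
         1.00000000e+00]])}
top {'fx': 620.2842920003841, 'fy': 620.2842920003841, 'cx': 332.52910878993646, 'cy': 244.94461384476747, 'k1': 0.01824342362964687, 'T': array([[ 4.05813329e-01, -8.45231758e-01,  3.47705072e-01,
        -1.04126902e+02],
       [-9.13928030e-01, -3.78262550e-01,  1.47149582e-01,
        -4.14074402e+02],
       [ 7.14830698e-03, -3.77492673e-01, -9.25984980e-01,
         1.73137736e+03],
       [ 0.00000000e+00,  0.00000000e+00,  0.00000000e+00,
         1.00000000e+00]])}
```

View pics/scene0.png

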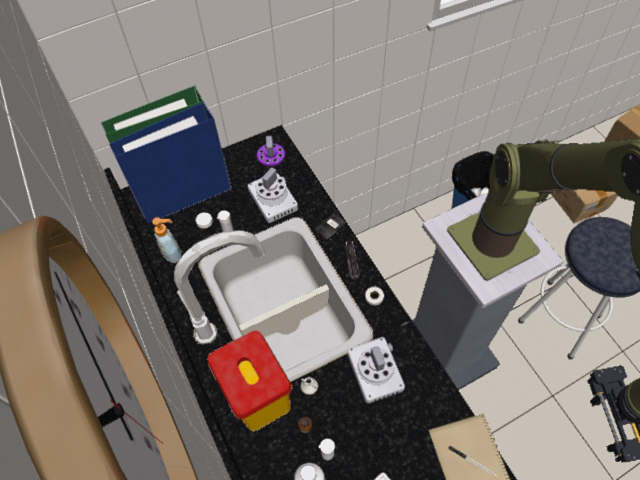

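View pics/top0.png

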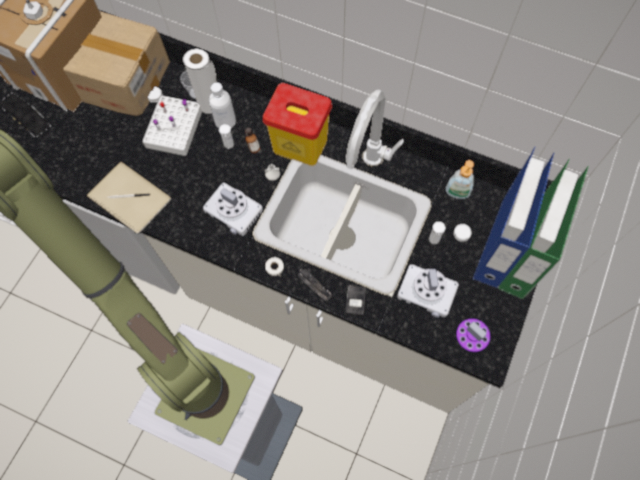

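The candidates are:
- Unit A: scene (377,365), top (232,205).
- Unit B: scene (272,190), top (430,288).
- The purple rotor: scene (270,155), top (473,334). It is excluded by the description.

I'll crop A and B up close next.

```bash
cat > h.py <<'E'
import numpy as np, cv2
from bench import manip
def und(n,uv):
    c=manip.camera_info(n); K=np.array([[c['fx'],0,c['cx']],[0,c['fy'],c['cy']],[0,0,1]])
    p=cv2.undistortPoints(np.float64(uv).reshape(-1,1,2),K,np.array([c['k1'],0,0,0,0.])).reshape(-1,2)
    return np.c_[p,np.ones(len(p))],c['T']
def plane(n,uv,z):
    r,T=und(n,uv); w=r@T[:3,:3].T; o=T[:3,3]; return o+w*((z-o[2])/w[:,2])[:,None]
def pts(n,uv,d):
    r,T=und(n,uv); return (r*np.asarray(d)[:,None])@T[:3,:3].T+T[:3,3]
def cloud(n,d,box):
    u0,v0,u1,v1=box; vv,uu=np.mgrid[v0:v1,u0:u1]; uv=np.c_[uu.ravel(),vv.ravel()]
    dd=d[v0:v1,u0:u1].ravel(); m=dd>0
    return uv[m],pts(n,uv[m],dd[m])
E
python3 - <<'E'
from h import *
S=np.load('scene0.npz');T=np.load('top0.npz')
B={'A':((340,330,410,405),(195,175,270,240)),'B':((240,160,305,225),(390,255,465,320))}
tiles=[]
for k,(s,t) in B.items():
    for n,I,b in(('scene',S,s),('top',T,t)):
        c=I['im'][b[1]:b[3],b[0]:b[2]]; tiles.append(cv2.resize(c,(390,290),interpolation=cv2.INTER_CUBIC))
        uv,P=cloud(n,I['d'],b)
        h=[(z,int(((P[:,2]>=z)&(P[:,2]<z+6)).sum())) for z in range(-6,160,6)]
        print(k,n,h)
        m=(P[:,2]>38)&(P[:,2]<46); print(' housing top mean',P[m].mean(0).round(1))
        m=P[:,2]>105; print(' bar',P[m].mean(0).round(1), np.percentile(P[m][:,2],[50,90,98]).round(1))
o=np.vstack([np.hstack(tiles[:2]),np.hstack(tiles[2:])]); cv2.imwrite('pics/crop.png',o[:,:,::-1])
E
```

```text
A scene [(-6, 1334), (0, 1145), (6, 74), (12, 33), (18, 50), (24, 46), (30, 251), (36, 772), (42, 239), (48, 4), (54, 34), (60, 400), (66, 278), (72, 31), (78, 29), (84, 18), (90, 10), (96, 15), (102, 12), (108, 15), (114, 19), (120, 100), (126, 58), (132, 0), (138, 0), (144, 0), (150, 0), (156, 0)]
 housing top mean [525.4 191.1  40.9]
 bar [521.  187.1 122.5] [124.2 127.7 129.4]
A top [(-6, 1079), (0, 1382), (6, 419), (12, 69), (18, 41), (24, 59), (30, 162), (36, 386), (42, 299), (48, 52), (54, 30), (60, 181), (66, 216), (72, 62), (78, 23), (84, 21), (90, 13), (96, 17), (102, 10), (108, 15), (114, 17), (120, 47), (126, 49), (132, 11), (138, 0), (144, 0), (150, 0), (156, 0)]
 housing top mean [510.8 170.1  41.7]
 bar [520.  180.2 123.1] [124.5 131.2 133.5]
B scene [(-6, 1279), (0, 939), (6, 98), (12, 54), (18, 105), (24, 99), (30, 178), (36, 415), (42, 151), (48, 8), (54, 1), (60, 1), (66, 43), (72, 208), (78, 155), (84, 30), (90, 26), (96, 19), (102, 19), (108, 17), (114, 20), (120, 17), (126, 22), (132, 61), (138, 31), (144, 1), (150, 0), (156, 0)]
 housing top mean [ 528.5 -418.3   41. ]
 bar [ 520.  -442.2  128. ] [132.2 139.5 143.3]
B top [(-6, 1006), (0, 1224), (6, 354), (12, 51), (18, 30), (24, 51), (30, 171), (36, 482), (42, 386), (48, 58), (54, 1), (60, 1), (66, 24), (72, 206), (78, 274), (84, 75), (90, 23), (96, 21), (102, 14), (108, 7), (114, 13), (120, 15), (126, 17), (132, 62), (138, 50), (144, 9), (150, 0), (156, 0)]
 housing top mean [ 508.3 -450.1   41.9]
 bar [ 516.3 -448.7  131.9] [135.5 142.5 145.1]
```

View pics/crop.png

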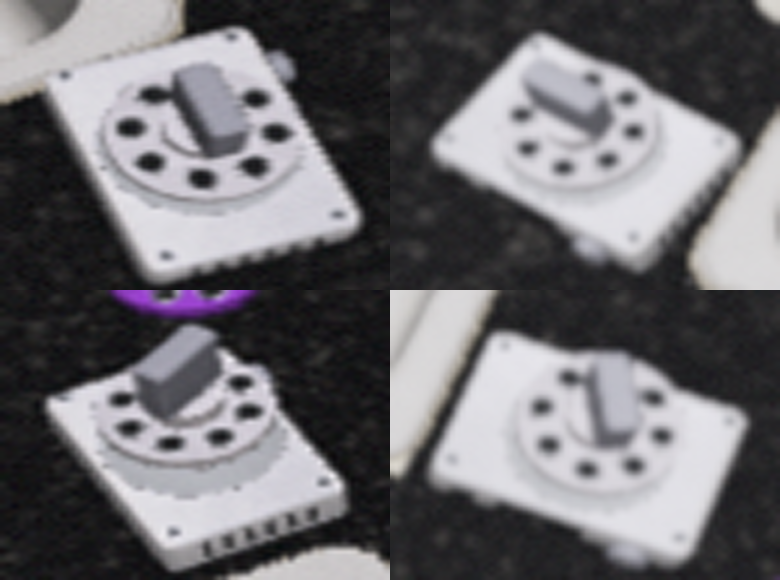

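Unit B is the proud one: its bar top is at about 138 mm against 126 mm for A, it casts a gap shadow, and its bar is askew. A is home. Next I'll measure B's axis and angles.

Run:
```python
from h import *
for k,bx,zb in(('A',((340,330,410,405),(195,175,270,240)),126),('B',((240,166,305,225),(390,255,465,320)),138)):
  for n,b in zip(('scene','top'),bx):
    I=np.load(n+'0.npz'); im=I['im']; uv,P=cloud(n,I['d'],b)
    # bar top face by depth height
    def rect(m,z,nm):
        mask=np.zeros(im.shape[:2],np.uint8); mask[uv[m][:,1],uv[m][:,0]]=255
        mask=cv2.morphologyEx(mask,cv2.MORPH_CLOSE,np.ones((3,3)))
        c=max(cv2.findContours(mask,0,cv2.CHAIN_APPROX_NONE)[0],key=cv2.contourArea).reshape(-1,2)
        W=plane(n,c,z)[:,:2]; r=cv2.minAreaRect(W.astype(np.float32)); bp=cv2.boxPoints(r)
        e=[bp[1]-bp[0],bp[2]-bp[1]]; L=max(e,key=np.linalg.norm); s=min(np.linalg.norm(e[0]),np.linalg.norm(e[1]))
        print(k,n,nm,'c',np.round(r[0],1),'L',round(float(np.linalg.norm(L)),1),'S',round(float(s),1),'ang from y',round(float((np.degrees(np.arctan2(-L[0],L[1]))+90)%180-90),1))
    xy=np.median(P[P[:,2]>zb-8],0)
    rect((P[:,2]>zb-6)&(P[:,2]<zb+9),zb,'bar')
    sel=(P[:,2]>31)&(np.abs(P[:,0]-xy[0])<90)&(np.abs(P[:,1]-xy[1])<110)
    v=im[uv[:,1],uv[:,0]].min(1).astype(int)
    rect(sel&(v>110)&(P[:,2]<52),42,'housing')
    zd=(66 if k=='A' else 78); rect((abs(P[:,2]-zd)<8),zd,'disc')
    m=abs(P[:,2]-zd)<8
# scene-based hole positions
```

```text
A scene bar c [520.4 185.7] L 49.8 S 20.7 ang from y -9.7
A scene housing c [518.3 187.2] L 150.3 S 111.9 ang from y -9.5
A scene disc c [519.6 187.1] L 93.3 S 88.7 ang from y -29.5
A top bar c [521.1 181.1] L 51.7 S 20.9 ang from y -9.7
A top housing c [514.6 179.2] L 153.6 S 116.5 ang from y -9.1
A top disc c [521.4 180.6] L 91.4 S 90.3 ang from y -32.9
B scene bar c [ 519.8 -443. ] L 52.2 S 24.1 ang from y -64.0
B scene housing c [ 520.7 -439.8] L 154.7 S 106.0 ang from y 0.7
B scene disc c [ 520.6 -440.5] L 90.7 S 87.9 ang from y 74.2
B top bar c [ 518.7 -449. ] L 49.6 S 20.7 ang from y -60.4
B top housing c [ 512.4 -449.1] L 149.4 S 116.9 ang from y 0.8
B top disc c [ 519.3 -449. ] L 91.3 S 89.1 ang from y 86.3
```

B measures about (519.5, -446). Its bar is at -62° from y and the housing at +0.7°, so it needs about 63° of counter-clockwise turn. I'll check what stands near B and then retract.

Run:
```python
from h import *
for n in('scene','top'):
    I=np.load(n+'0.npz'); uv,P=cloud(n,I['d'],(0,0,640,480))
    m=(P[:,2]>90)&(P[:,2]<500)&(P[:,1]<-200)&(P[:,1]>-900)&(P[:,0]>200)&(P[:,0]<1000)
    Q=P[m]; 
    for y in range(-800,-200,50):
        s=Q[(Q[:,1]>=y)&(Q[:,1]<y+50)]
        if len(s)>5: print(n,y,len(s),'x',np.percentile(s[:,0],[2,98]).round(),'zmax',s[:,2].max().round())
```

```text
scene -800 12 x [228. 683.] zmax 415.0
scene -750 23090 x [218. 951.] zmax 500.0
scene -700 1066 x [618. 960.] zmax 496.0
scene -650 1868 x [620. 959.] zmax 499.0
scene -600 6401 x [621. 959.] zmax 500.0
scene -550 337 x [765. 960.] zmax 498.0
scene -500 385 x [499. 960.] zmax 498.0
scene -450 845 x [503. 960.] zmax 499.0
scene -400 439 x [856. 960.] zmax 499.0
scene -350 392 x [937. 960.] zmax 499.0
scene -300 415 x [936. 960.] zmax 500.0
scene -250 462 x [890. 960.] zmax 500.0
top -750 13742 x [213. 962.] zmax 500.0
top -700 3889 x [614. 965.] zmax 500.0
top -650 3763 x [617. 965.] zmax 500.0
top -600 4372 x [616. 965.] zmax 500.0
top -550 1922 x [939. 966.] zmax 500.0
top -500 1989 x [501. 966.] zmax 500.0
top -450 2354 x [515. 966.] zmax 500.0
top -400 1872 x [935. 966.] zmax 500.0
top -350 1812 x [938. 966.] zmax 500.0
top -300 1789 x [938. 966.] zmax 500.0
top -250 1779 x [935. 966.] zmax 500.0
```

Call:
{"api": "play_rows", "payload": {"deltas": [{"translation": [-0.03, 0, -0.01], "twist": [0, 0, 0], "jaw": 100}, {"translation": [-0.03, 0, -0.01], "twist": [0, 0, 0], "jaw": 100}, {"translation": [-0.03, 0, -0.01], "twist": [0, 0, 0], "jaw": 100}, {"translation": [-0.03, 0, -0.01], "twist": [0, 0, 0], "jaw": 100}, {"translation": [-0.03, 0, -0.01], "twist": [0, 0, 0], "jaw": 100}, {"translation": [-0.03, 0, -0.01], "twist": [0, 0, 0], "jaw": 100}, {"translation": [-0.002, 0.034, 0], "twist": [0, 0, 4.5], "jaw": 100}, {"translation": [-0.002, 0.034, 0], "twist": [0, 0, 4.5], "jaw": 100}], "squeeze": 25}}

```text
t: 0.77
eef_pos: [208.3, 390.5, 299.5]
ee_rot: [-2.696, -1.611, -0.001]
contact_force: [1.0, 0.9, 0.1]
opening: 88.1
```

```bash
python3 -c "
from bench import manip
print(manip.state()['joints'])"
```

```text
[-1.05531989  0.36673568 -0.18173093  2.00424065  0.09161476  0.77688845
 -0.21349248]
```

Call:
{"api": "play_rows", "payload": {"deltas": [{"translation": [-0.001, 0.036, 0], "twist": [0, 0, 4.7], "jaw": 100}, {"translation": [-0.001, 0.036, 0], "twist": [0, 0, 4.7], "jaw": 100}, {"translation": [-0.001, 0.036, 0], "twist": [0, 0, 4.7], "jaw": 100}, {"translation": [-0.001, 0.036, 0], "twist": [0, 0, 4.7], "jaw": 100}, {"translation": [-0.001, 0.036, 0], "twist": [0, 0, 4.7], "jaw": 100}, {"translation": [-0.001, 0.036, 0], "twist": [0, 0, 4.7], "jaw": 100}, {"translation": [-0.001, 0.036, 0], "twist": [0, 0, 4.7], "jaw": 100}, {"translation": [-0.001, 0.036, 0], "twist": [0, 0, 4.7], "jaw": 100}]}}

```text
t: 1.43
eef_pos: [405.6, 184.4, 298.6]
ee_rot: [-3.074, -0.647, -0.001]
contact_force: [0.7, -0.6, 0.1]
opening: 88.3
```

```bash
python3 -c "
from bench import manip
print(manip.state()['joints'])"
```

```text
[-0.55830972  0.36938374  0.03988958  2.00467632 -0.02079846  0.76755399
 -0.09139678]
```

Call:
{"api": "play_rows", "payload": {"deltas": [{"translation": [-0.005, 0.036, 0], "twist": [0, 0, 4.7], "jaw": 100}, {"translation": [-0.005, 0.036, 0], "twist": [0, 0, 4.7], "jaw": 100}, {"translation": [-0.005, 0.036, 0], "twist": [0, 0, 4.7], "jaw": 100}, {"translation": [-0.002, 0.036, 0], "twist": [0, 0, 4.7], "jaw": 100}, {"translation": [-0.002, 0.036, 0], "twist": [0, 0, 4.7], "jaw": 100}, {"translation": [-0.002, 0.036, 0], "twist": [0, 0, 4.7], "jaw": 100}, {"translation": [-0.002, 0.036, 0], "twist": [0, 0, 4.7], "jaw": 100}, {"translation": [-0.002, 0.036, 0], "twist": [0, 0, 4.7], "jaw": 100}]}}

```text
t: 2.1
eef_pos: [417.6, -101.5, 298.6]
ee_rot: [3.119, -0.378, 0.001]
contact_force: [1.1, 0.4, -0.0]
opening: 87.7
```

Call:
{"api": "play_rows", "payload": {"deltas": [{"translation": [-0.002, 0.036, 0], "twist": [0, 0, 4.7], "jaw": 100}, {"translation": [-0.002, 0.036, 0], "twist": [0, 0, 4.7], "jaw": 100}, {"translation": [-0.002, 0.036, 0], "twist": [0, 0, 4.7], "jaw": 100}, {"translation": [-0.002, 0.036, 0], "twist": [0, 0, 4.7], "jaw": 100}, {"translation": [-0.002, 0.036, 0], "twist": [0, 0, 4.7], "jaw": 100}, {"translation": [-0.002, 0.03, 0], "twist": [0, 0, 4.7], "jaw": 100}, {"translation": [0, 0, 0], "twist": [0, 0, 0], "jaw": 100}, {"translation": [0, 0, 0], "twist": [0, 0, 0], "jaw": 100}]}}

```text
t: 2.77
eef_pos: [317.7, -284.1, 298.6]
ee_rot: [2.933, -1.126, -0.001]
contact_force: [0.5, 0.2, 0.2]
opening: 88.1
```

```bash
cat > go.py <<'E'
import sys,numpy as np
from bench import manip
from scipy.spatial.transform import Rotation as R
s=manip.state(); r=R.from_rotvec(s['ee_rot']); M=r.as_matrix()
print('t',s['t'],'pos',s['eef_pos'].round(1),'xang',np.degrees(np.arctan2(M[1,0],M[0,0])).round(1),'zax',M[:,2].round(3),'q',s['joints'].round(2),'F',s['contact_force'].round(1),'M',s['moment'].round(2),'op',round(s['opening'],1))
if len(sys.argv)>1:
    g=np.array([float(v) for v in sys.argv[1:4]]); print('to goal in tool axes mm',(M.T@(g-s['eef_pos'])).round(1))
    if len(sys.argv)>4: print('twist z deg',((np.degrees(np.arctan2(M[1,0],M[0,0]))-float(sys.argv[4])+180)%360-180).round(1))
E
python3 go.py 519.5 -446 260 -62
```

```text
t 2.7667 pos [ 317.7 -284.1  298.6] xang -42.0 zax [-0.001  0.    -1.   ] q [ 0.33  0.37  0.41  2.06 -0.21  0.75  0.14] F [0.5 0.2 0.2] M [0.01 0.11 0.04] op 88.1
to goal in tool axes mm [258.4 -14.8  38.5]
twist z deg 20.0
```

Call:
{"api": "play_rows", "payload": {"deltas": [{"translation": [0.036, -0.002, 0.005], "twist": [0, 0, 0], "jaw": 100}, {"translation": [0.036, -0.002, 0.005], "twist": [0, 0, 0], "jaw": 100}, {"translation": [0.036, -0.002, 0.005], "twist": [0, 0, 0], "jaw": 100}, {"translation": [0.036, -0.002, 0.005], "twist": [0, 0, 0], "jaw": 100}, {"translation": [0.036, -0.002, 0.005], "twist": [0, 0, 0], "jaw": 100}, {"translation": [0.036, -0.002, 0.005], "twist": [0, 0, 0], "jaw": 100}, {"translation": [0.036, -0.002, 0.005], "twist": [0, 0, 0], "jaw": 100}, {"translation": [0.006, -0.001, 0.004], "twist": [0, 0, 0], "jaw": 100}]}}

```text
t: 3.43
eef_pos: [526.8, -444.3, 257.5]
ee_rot: [-2.937, 1.113, -0.004]
contact_force: [0.1, -0.3, -0.2]
opening: 88.0
```

Call:
{"api": "play_rows", "payload": {"deltas": [{"translation": [0, 0, 0.01], "twist": [0, 0, 5], "jaw": 100}, {"translation": [0, 0, 0.01], "twist": [0, 0, 5], "jaw": 100}, {"translation": [0, 0, 0.01], "twist": [0, 0, 5], "jaw": 100}, {"translation": [0, 0, 0.01], "twist": [0, 0, 5], "jaw": 100}, {"translation": [0, 0, 0.01], "twist": [0, 0, 0], "jaw": 100}, {"translation": [0, 0, 0.01], "twist": [0, 0, 0], "jaw": 100}, {"translation": [0, 0, 0], "twist": [0, 0, 0], "jaw": 100}, {"translation": [0, 0, 0], "twist": [0, 0, 0], "jaw": 100}]}}

```text
t: 4.1
eef_pos: [521.3, -443.1, 199.0]
ee_rot: [-2.697, 1.61, 0.002]
contact_force: [0.1, 0.2, 0.6]
opening: 88.0
```

```bash
python3 go.py 519.5 -446 104 -62
python3 - <<'E'
from h import *
ts=[]
for n,b in(('scene',(215,130,335,235)),('top',(375,220,480,325))):
    im,d=manip.get_image(n); ts.append(cv2.resize(im[b[1]:b[3],b[0]:b[2]],(400,400),interpolation=cv2.INTER_CUBIC))
cv2.imwrite('pics/c1.png',np.hstack(ts)[:,:,::-1])
E
```

```text
t 4.1 pos [ 521.3 -443.1  199. ] xang -61.7 zax [-0.001  0.002 -1.   ] q [ 0.43  0.86  0.44  1.42 -0.4   0.95 -0.11] F [0.1 0.2 0.6] M [-0.09  0.16 -0.02] op 88.0
to goal in tool axes mm [ 1.9  3.  95. ]
twist z deg 0.3
```

View pics/c1.png

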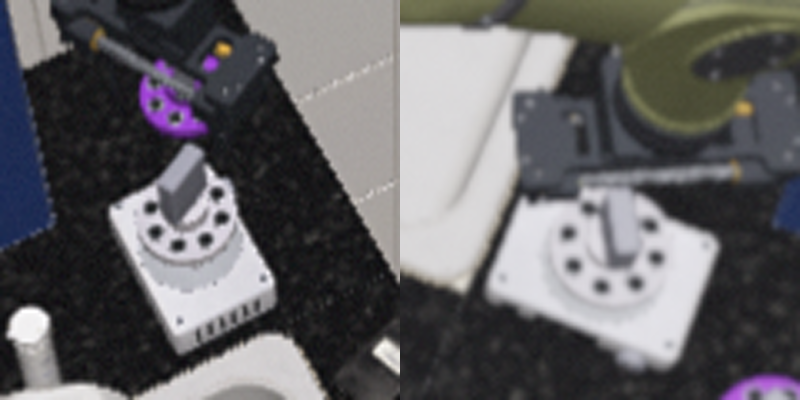

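The crop shows the jaws straddling the bar direction. Descending.

Call:
{"api": "play_rows", "payload": {"deltas": [{"translation": [0.002, 0.003, 0.01], "twist": [0, 0, 0.3], "jaw": 100}, {"translation": [0, 0, 0.012], "twist": [0, 0, 0], "jaw": 100}, {"translation": [0, 0, 0.012], "twist": [0, 0, 0], "jaw": 100}, {"translation": [0, 0, 0.012], "twist": [0, 0, 0], "jaw": 100}, {"translation": [0, 0, 0.012], "twist": [0, 0, 0], "jaw": 100}, {"translation": [0, 0, 0.012], "twist": [0, 0, 0], "jaw": 100}, {"translation": [0, 0, 0.012], "twist": [0, 0, 0], "jaw": 100}, {"translation": [0, 0, 0.01], "twist": [0, 0, 0], "jaw": 100}]}}

```text
t: 4.87
eef_pos: [519.2, -446.7, 105.8]
ee_rot: [-2.691, 1.62, 0.002]
contact_force: [-0.2, -0.9, 0.0]
opening: 88.3
```

Call:
{"api": "play_rows", "payload": {"deltas": [{"translation": [0, 0, 0], "twist": [0, 0, 0], "jaw": 50}, {"translation": [0, 0, 0], "twist": [0, 0, 0], "jaw": 40}, {"translation": [0, 0, 0], "twist": [0, 0, 0], "jaw": 35}, {"translation": [0, 0, 0], "twist": [0, 0, 0], "jaw": 32}, {"translation": [0, 0, 0], "twist": [0, 0, 0], "jaw": 30}, {"translation": [0, 0, 0], "twist": [0, 0, 0], "jaw": 28}, {"translation": [0, 0, 0], "twist": [0, 0, 0], "jaw": 28}, {"translation": [0, 0, 0], "twist": [0, 0, 0], "jaw": 28}], "squeeze": 15}}

```text
t: 5.53
eef_pos: [519.6, -447.2, 107.9]
ee_rot: [-2.691, 1.621, -0.001]
contact_force: [-0.0, -0.7, 0.4]
opening: 36.8
```

```bash
python3 go.py 519.5 -446 104 -62
python3 - <<'E'
from h import *
ts=[]
for n,b in(('scene',(215,130,335,235)),('top',(375,220,480,325))):
    im,d=manip.get_image(n); ts.append(cv2.resize(im[b[1]:b[3],b[0]:b[2]],(400,400),interpolation=cv2.INTER_CUBIC))
cv2.imwrite('pics/c2.png',np.hstack(ts)[:,:,::-1])
E
```

```text
t 5.5333 pos [ 519.6 -447.2  107.9] xang -62.1 zax [ 0. -0. -1.] q [ 0.45  0.96  0.39  1.48 -0.45  0.79 -0.07] F [-0.  -0.7  0.4] M [-0.07  0.16  0.05] op 36.8
to goal in tool axes mm [-1.1 -0.4  3.9]
twist z deg -0.1
```

View pics/c2.png

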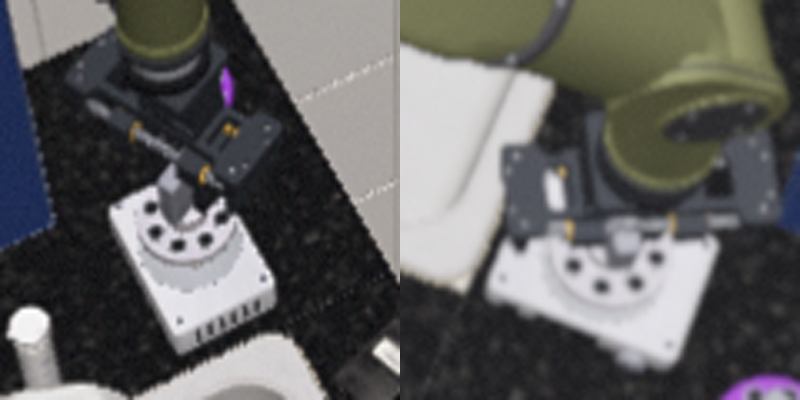

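Call:
{"api": "play_rows", "payload": {"deltas": [{"translation": [0, 0, 0], "twist": [0, 0, 0], "jaw": 22}, {"translation": [0, 0, 0], "twist": [0, 0, 0], "jaw": 18}, {"translation": [0, 0, 0], "twist": [0, 0, 0], "jaw": 14}, {"translation": [0, 0, 0], "twist": [0, 0, 0], "jaw": 10}, {"translation": [0, 0, 0], "twist": [0, 0, 0], "jaw": 10}, {"translation": [0, 0, 0], "twist": [0, 0, 0], "jaw": 10}, {"translation": [0, 0, 0], "twist": [0, 0, 0], "jaw": 10}, {"translation": [0, 0, 0], "twist": [0, 0, 0], "jaw": 10}], "squeeze": 15}}

```text
t: 6.3
eef_pos: [519.5, -447.2, 107.6]
ee_rot: [2.691, -1.621, 0.0]
contact_force: [0.1, -0.4, -0.3]
opening: 19.8
```

```bash
python3 go.py
```

```text
t 6.3 pos [ 519.5 -447.2  107.6] xang -62.1 zax [ 0. -0. -1.] q [ 0.45  0.96  0.39  1.48 -0.45  0.79 -0.07] F [ 0.1 -0.4 -0.3] M [-0.23  0.11  0.01] op 19.8
```

Gripped: the opening is 19.8 mm on the 20 mm bar, with no side load. Now I'll press lightly and start turning.

Call:
{"api": "play_rows", "payload": {"deltas": [{"translation": [0, 0, 0.001], "twist": [0, 0, 0], "jaw": 10}, {"translation": [0, 0, 0.001], "twist": [0, 0, 0], "jaw": 10}, {"translation": [0, 0, 0], "twist": [0, 0, -3], "jaw": 10}, {"translation": [0, 0, 0], "twist": [0, 0, -4], "jaw": 10}, {"translation": [0, 0, 0], "twist": [0, 0, -4], "jaw": 10}, {"translation": [0, 0, 0], "twist": [0, 0, -4], "jaw": 10}, {"translation": [0, 0, 0], "twist": [0, 0, -3], "jaw": 10}, {"translation": [0, 0, 0], "twist": [0, 0, 0], "jaw": 10}], "squeeze": 25}}

```text
t: 6.97
eef_pos: [520.5, -447.9, 107.5]
ee_rot: [2.913, -1.176, 0.005]
contact_force: [-0.5, 0.4, 8.4]
opening: 20.1
```

```bash
python3 go.py
```

```text
t 6.9667 pos [ 520.5 -447.9  107.5] xang -44.0 zax [ 0.003 -0.001 -1.   ] q [ 0.5   0.95  0.3   1.48 -0.36  0.76  0.17] F [-0.5  0.4  8.4] M [0.04 0.29 0.03] op 20.1
```

Call:
{"api": "play_rows", "payload": {"deltas": [{"translation": [0, 0, 0], "twist": [0, 0, -4], "jaw": 10}, {"translation": [0, 0, 0], "twist": [0, 0, -4], "jaw": 10}, {"translation": [0, 0, 0], "twist": [0, 0, -4], "jaw": 10}, {"translation": [0, 0, 0], "twist": [0, 0, -4], "jaw": 10}, {"translation": [0, 0, 0], "twist": [0, 0, -4], "jaw": 10}, {"translation": [0, 0, 0], "twist": [0, 0, -4], "jaw": 10}, {"translation": [0, 0, 0], "twist": [0, 0, -4], "jaw": 10}, {"translation": [0, 0, 0], "twist": [0, 0, -4], "jaw": 10}]}}

```text
t: 7.63
eef_pos: [521.6, -447.0, 107.2]
ee_rot: [3.124, -0.325, 0.006]
contact_force: [2.6, 1.1, 5.9]
opening: 20.1
```

```bash
python3 go.py
```

```text
t 7.6333 pos [ 521.6 -447.   107.2] xang -11.9 zax [ 0.004 -0.001 -1.   ] q [ 0.57  0.93  0.15  1.47 -0.18  0.75  0.58] F [2.6 1.1 5.9] M [ 0.35 -0.29 -0.11] op 20.1
```

Another 12.5° to go. I'll finish the turn, then lower.

Call:
{"api": "play_rows", "payload": {"deltas": [{"translation": [0, 0, 0.001], "twist": [0, 0, -3], "jaw": 10}, {"translation": [0, 0, 0], "twist": [0, 0, -3], "jaw": 10}, {"translation": [0, 0, 0], "twist": [0, 0, -3], "jaw": 10}, {"translation": [0, 0, 0], "twist": [0, 0, -3], "jaw": 10}, {"translation": [0, 0, 0.001], "twist": [0, 0, -0.5], "jaw": 10}, {"translation": [0, 0, 0.001], "twist": [0, 0, 0], "jaw": 10}, {"translation": [0, 0, 0.001], "twist": [0, 0, 0], "jaw": 10}, {"translation": [0, 0, 0], "twist": [0, 0, 0], "jaw": 10}]}}

```text
t: 8.3
eef_pos: [519.2, -446.8, 101.1]
ee_rot: [-3.141, -0.009, 0.001]
contact_force: [0.4, 0.3, -2.0]
opening: 19.7
```

```bash
python3 go.py
```

```text
t 8.3 pos [ 519.2 -446.8  101.1] xang 0.3 zax [-0.001  0.001 -1.   ] q [ 0.6   0.94  0.09  1.48 -0.11  0.74  0.74] F [ 0.4  0.3 -2. ] M [-0.1   0.11 -0.01] op 19.7
```

It's dropping in freely. Continuing down; I expect the bottom at TCP z of about 95.6.

Call:
{"api": "play_rows", "payload": {"deltas": [{"translation": [0, 0, 0.001], "twist": [0, 0, -0.3], "jaw": 10}, {"translation": [0, 0, 0.001], "twist": [0, 0, 0], "jaw": 10}, {"translation": [0, 0, 0.001], "twist": [0, 0, 0], "jaw": 10}, {"translation": [0, 0, 0.001], "twist": [0, 0, 0], "jaw": 10}, {"translation": [0, 0, 0.001], "twist": [0, 0, 0], "jaw": 10}, {"translation": [0, 0, 0.001], "twist": [0, 0, 0], "jaw": 10}, {"translation": [0, 0, 0.001], "twist": [0, 0, 0], "jaw": 10}, {"translation": [0, 0, 0], "twist": [0, 0, 0], "jaw": 10}]}}

```text
t: 8.97
eef_pos: [519.6, -447.0, 95.7]
ee_rot: [-3.141, -0.019, -0.0]
contact_force: [-1.0, 3.0, 4.9]
opening: 19.7
```

```bash
python3 go.py
```

```text
t 8.9667 pos [ 519.6 -447.    95.7] xang 0.7 zax [ 0.  0. -1.] q [ 0.6   0.94  0.09  1.48 -0.11  0.73  0.74] F [-1.   3.   4.9] M [ 0.32  0.46 -0.  ] op 19.7
```

It bottomed 12 mm down, as predicted. A short press, then release.

Call:
{"api": "play_rows", "payload": {"deltas": [{"translation": [0, 0, 0.001], "twist": [0, 0, 0], "jaw": 10}, {"translation": [0, 0, 0.001], "twist": [0, 0, 0], "jaw": 10}, {"translation": [0, 0, 0], "twist": [0, 0, 0], "jaw": 10}, {"translation": [0, 0, -0.002], "twist": [0, 0, 0], "jaw": 20}, {"translation": [0, 0, 0], "twist": [0, 0, 0], "jaw": 40}, {"translation": [0, 0, 0], "twist": [0, 0, 0], "jaw": 60}, {"translation": [0, 0, 0], "twist": [0, 0, 0], "jaw": 90}, {"translation": [0, 0, 0], "twist": [0, 0, 0], "jaw": 90}]}}

```text
t: 9.63
eef_pos: [519.5, -447.2, 94.4]
ee_rot: [-3.141, -0.019, 0.0]
contact_force: [0.1, -1.1, 0.8]
opening: 44.7
```

Call:
{"api": "play_rows", "payload": {"deltas": [{"translation": [0, 0, 0], "twist": [0, 0, 0], "jaw": 90}, {"translation": [0, 0, 0], "twist": [0, 0, 0], "jaw": 90}, {"translation": [0, 0, -0.006], "twist": [0, 0, 0], "jaw": 90}, {"translation": [0, 0, -0.012], "twist": [0, 0, 0], "jaw": 90}, {"translation": [0, 0, -0.015], "twist": [0, 0, 0], "jaw": 90}, {"translation": [0, 0, -0.02], "twist": [0, 0, 0], "jaw": 90}, {"translation": [0, 0, -0.02], "twist": [0, 0, 0], "jaw": 90}, {"translation": [0, 0, -0.02], "twist": [0, 0, 0], "jaw": 90}]}}

```text
t: 10.3
eef_pos: [519.6, -447.4, 189.9]
ee_rot: [3.141, 0.019, 0.001]
contact_force: [0.6, -0.5, -0.1]
opening: 79.1
```

Call:
{"api": "play_rows", "payload": {"deltas": [{"translation": [-0.01, 0, -0.02], "twist": [0, 0, 0], "jaw": 90}, {"translation": [-0.02, 0, -0.02], "twist": [0, 0, 0], "jaw": 90}, {"translation": [-0.02, 0, -0.01], "twist": [0, 0, 0], "jaw": 90}, {"translation": [-0.02, 0, 0], "twist": [0, 0, 0], "jaw": 90}, {"translation": [-0.02, 0, 0], "twist": [0, 0, 0], "jaw": 90}, {"translation": [-0.02, 0, 0], "twist": [0, 0, 0], "jaw": 90}, {"translation": [0, 0, 0], "twist": [0, 0, 0], "jaw": 90}, {"translation": [0, 0, 0], "twist": [0, 0, 0], "jaw": 90}]}}

```text
t: 10.97
eef_pos: [409.0, -449.2, 239.1]
ee_rot: [3.14, 0.016, 0.002]
contact_force: [-0.6, -0.5, 0.1]
opening: 79.3
```

```bash
python3 go.py
python3 - <<'E'
from h import *
ts=[]
for n,b in(('scene',(215,130,335,235)),('top',(375,220,480,325))):
    im,d=manip.get_image(n); ts.append(cv2.resize(im[b[1]:b[3],b[0]:b[2]],(400,400),interpolation=cv2.INTER_CUBIC)); np.savez(n+'1.npz',im=im,d=d)
    bx={'scene':(240,166,305,225),'top':(390,255,465,320)}[n]
    uv,P=cloud(n,d,bx)
    m=(P[:,2]>116)&(P[:,2]<135)&(abs(P[:,0]-520)<40)&(abs(P[:,1]+446)<40)
    if m.sum()>10:
        W=plane(n,uv[m],126)[:,:2]; print(n,m.sum(),cv2.minAreaRect(W.astype(np.float32)),np.median(P[m][:,2]))
    r=np.hypot(P[:,0]-520,P[:,1]+446); k=(r>26)&(r<42)&(P[:,2]>52)&(P[:,2]<95); print('disc z',np.median(P[k][:,2]))
cv2.imwrite('pics/c3.png',np.hstack(ts)[:,:,::-1])
E
```

```text
t 10.9667 pos [ 409.  -449.2  239.1] xang 0.6 zax [ 0.001 -0.001 -1.   ] q [ 0.7   0.66  0.1   1.63 -0.08  0.85  0.84] F [-0.6 -0.5  0.1] M [-0.07  0.01  0.02] op 79.3
scene 100 ((520.5787963867188, -441.6157531738281), (56.665260314941406, 20.931787490844727), 89.87628173828125) 123.73135050824692
disc z 65.44478290171651
disc z 67.56134344736006
```

View pics/c3.png

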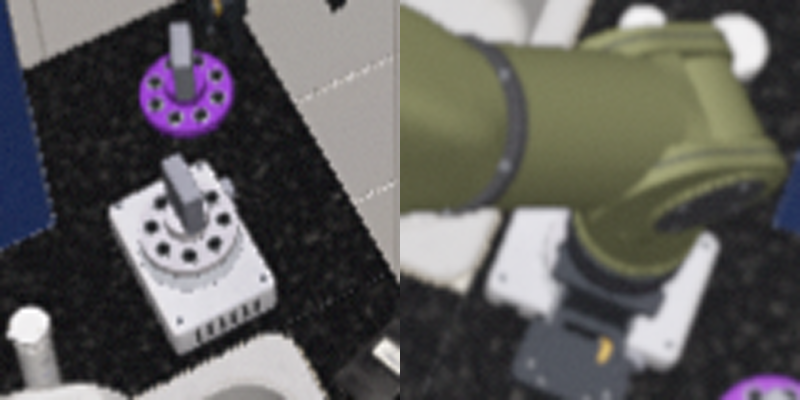

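The scene crop shows the rotor seated: bar top at about 124 mm (same as A), disc at 65–67 mm, and the bar parallel to the long side at crop (185,195). The gripper is clear, so I'm handing in.

```bash
python3 -c "
from bench import manip
print(manip.job_done())"
```

```text
the job is handed in; nothing more can be done
None
```

The proud rotor, on the unit at about (520, -446) mm, is now fully home, and I handed the job in at about 11 s of the 32 s allowed. I gripped its bar, pressed with about 8 N, turned it about 63° counter-clockwise and let it drop, then let go and backed the arm away. The hand-in call gives no verdict.

**Last checks that passed:**
- **Drop:** the rotor went down 12 mm (tool height 107.6 to 95.7 mm) before meeting resistance.
- **Height:** in the scene view the bar top reads 124 mm, the same as the other, seated rotor at the start. The disc reads 65–67 mm, against 66 mm expected.
- **Angle:** the bar is within about 1° of the housing's long side.
- **Contact:** the arm is clear, with no force reading beyond sensor noise.

**Checks that disagreed or are missing:**
- The two cameras differed by 5–8 mm in y, so I used the average of the two. The grasp met no side load there.
- In the final top view the arm hid the bar, so the final bar angle comes from the scene view alone.
- I did not measure tilt or centring on the spindle separately.
- I did not measure the other rotor again, but the arm never went down near it.

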